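Close up a dry fit with the T-track jaw

ROBOT

A 6-joint arm with a two-finger parallel gripper is mounted at the origin on a cart in front of the work surface, level with it; the furniture and walls round the work are solid. World frame = base frame: x ahead of the robot, y to its left, z up, the work surface at z = 0. Lengths are in mm, angles in rad, forces in N, time in s.
With the tool pointing down it reaches from about 300 to 775 mm from the base axis. Payload 14.6 kg.
Tool frame: the origin (TCP) lies at the centre of the arm's flange, where the gripper is bolted on; the fingertips stand 199 mm ahead of it and the grasp point (between the pads) lies 180 mm ahead of it; z points along the fingers, y is the line along which they close (so a half turn about z gives the same grasp; the last joint's range is limited). The gripper opens to 94 mm and grips with 3 to 60 N. Pads are 16 mm wide; open, the fingers measure 119 mm over their backs; the gripper's body (75 mm by 177 mm) begins 78 mm behind the grasp point.
Start: joints at [-1.362, 0.3, 1.521, -0, 1.321, -0.067], TCP at [149.768, -529.207, 404.646] pointing down, gripper open.
Joint ranges: [-3.03, 3.03], [-0.79, 2.21], [0.23, 2.52], [-1.04, 4.18], [0, 3.07], [-2.55, 2.55]. Speed limits (rad/s): [2.22, 2.22, 2.57, 3.14, 3.14, 3.14].

INTERFACE

Orientations are given as [roll, pitch, yaw] about the fixed x, y, z axes, in that order (R = Rz(yaw) Ry(pitch) Rx(roll)).
In Python, from cell import manip, optics, workorder gives the robot as it stands.
- The arm moves only by the tool step_arm, never from a script. Its argument "increments" is a list that holds one entry, the list of rows, each a list of 7 numbers: the turn, a rotation vector about the tool's x, y, z as a fraction of full scale, then the shift along the tool's x, y, z as a fraction of full scale, then the closure, from -1 (fully open) to 1 (shut). In form: [[[wx, wy, wz, tx, ty, tz, fingers], ...]]. A call has 1 to 5 rows; each row shifts and turns the commanded pose from where the row before left it, along the tool's axes as they then stand; what a row does not reach is not made up. Full scale, the value 1, is 40 mm for a shift and 45 degrees for a turn. A row lasts 1/10 s, in which the tool goes at most 50 mm and 8.59 degrees, less where a joint would pass 70% of its speed; a pose out of reach is approached as far as the arm can. A call with a number of a shift or a turn outside -1 to 1 is refused whole. A call with a gripper value outside its range is refused whole. The fingers move at their own pace and stop on an object; "newtons" is the grip in N (left out, the last holds). Time passes only in rows, so rows that do not move let the fingers close. It gives the time, the measured TCP pose, the force, the opening and the grip force at its end, in the units of the state.
- manip.read_state(): the state, without advancing time (a new reading comes with each control period).
- optics.camera(name): name is "scene" or "side" or "wrist"; returns a dict with "frame" (384x512x3 uint8, red, green, blue), "range_z" (384x512 float32, mm along the optical axis (not along the pixel's ray), 0 where there is no reading), "mtx" (3x3 intrinsics, pixels), "distortion" ([k1, k2, p1, p2, k3] as OpenCV has them; the pictures are not rectified), "cam_to_world" (4x4, takes a point from camera to world coordinates). Camera axes: x right, y down, z forward; pixel columns grow to the right and rows downward; lengths in mm; the calibration is good to about 2 mm. A picture is of the moment at which its call begins.
- workorder.sign_off(): hands the job in; it is judged then, once.
The state is a dict: "clock": time; "joints": joint angles; "qd": joint speeds; "effort": joint torques, N m; "eef_pos": TCP position; "eef_rot": TCP orientation; "wrist_force": force on the tool from outside, world axes, zero at the start; "moment": the same for the moment, N m; "finger_gap": finger opening in mm; "finger_force": force on a finger pad.
Only numpy, scipy, OpenCV 4.12 (cv2) and the standard library are available. Lean on these libraries where they do the work, as an engineer would, in place of code of your own. Each camera call takes 0.05 s, during which the arm holds its last target. There are 200 camera calls.

TASK

Dry-fit the three pine pieces that lie in the clamping jig: take the sliding jaw out of its box, feed its T-shaped runner into the open end of the jig's track, and slide it along gently, nudging the pieces along, until all three are closed up tight between the jaw and the fixed jaw at the far end. Leave the jaw there in the track with the pieces lying flat and square, and leave everything else on the bench, and the spare piece in the box, as it is.

Things in the scene. Friction and masses are not known exactly. Their poses are not given: they have to be found in the camera images.
- jig: Clamping jig for dry fits, fixed: plywood base 300 (x) x 160 x 20 mm with an aluminium T-track let in flush along its middle. Origin: centre of the underside; x runs along the track from its open mouth to the closed end, z up. Track slot: 18 mm wide between lips 5 mm thick (z = 15 to 20 mm); cavity under the lips: 28 mm wide, z = 4 to 15 mm, open only at the mouth.
- jig_mouth (a point): Middle of the track's open mouth at the jig's top surface (x = -150 mm, z = 20 mm in the jig's frame). The bare bench (z = 0) in line with the track is clear for 120 mm in front of it.
- fixed_face (a point): Foot of the cork face of the fixed jaw, a hardwood batten 150 mm across and 40 mm high that closes the far end of the jig; x = +115 mm, z = 20 mm in the jig's frame.
- jaw: Sliding jaw, 54 mm high, 0.19 to 0.34 kg, same both ways round: hardwood block on a T-shaped steel runner. Origin: centre of the runner's underside, z up. Runner foot: 70 mm along x with round ends, 24 mm wide, z = 0 to 5 mm; neck 44 x 14 mm, z = 5 to 14 mm. Stands steadily on its foot. In the track it slides freely, x along the track, 2 mm of play to either side, origin at z = 6 mm of the jig.
- jaw_block (a point): Centre of the jaw's wooden block (34 mm above the jaw's origin): 44 mm along x between its two cork faces, 56 mm along y, 40 mm high, lower edges rounded. Its underside rides on the jig's top. In the box no finger fits beside its 56 mm wide sides: there it can be gripped only on the cork faces; in the jig a cork face must meet the pieces, which are almost as high.
- box: Open two-bay plywood box, fixed, 182 (x) x 154 x 62 mm high, floor and walls 6 mm. Origin: centre of the underside. Bays side by side, centres at y = +37 and -37 mm, each 170 mm (x) by 68 mm inside. One holds the jaw, standing on its foot with its x axis roughly along the bay, the other the spare piece.
- piece_0: The one next to the fixed jaw of the three pine pieces lying loose in the jig across the track: 45 mm along x (along the track), 95 mm along y, 38 mm high, 81 g, origin at the centre of the underside. They start with gaps between them, slightly askew, and slide easily.
- piece_1: The middle one of the three pine pieces lying loose in the jig across the track: 45 mm along x (along the track), 95 mm along y, 38 mm high, 81 g, origin at the centre of the underside. They start with gaps between them, slightly askew, and slide easily.
- piece_2: The one next to the open mouth of the three pine pieces lying loose in the jig across the track: 45 mm along x (along the track), 95 mm along y, 38 mm high, 81 g, origin at the centre of the underside. They start with gaps between them, slightly askew, and slide easily.
- spare_piece: A fourth, spare pine piece of the same size (45 x 95 x 38 mm) that stays in the box, in the bay beside the jaw's. Origin at the centre of the underside; its 95 mm length is its y axis.
- screwdriver: Bystander: flat screwdriver lying at the front of the bench, 29 x 212 (y) x 28 mm, origin under its middle.
- masking_tape: Bystander: roll of masking tape lying flat at the front of the bench, 98 mm across, 25 mm high, origin under its middle.
- spanner: Bystander: small combination spanner lying flat to the right of the jig's mouth, 29 x 156 (y) x 8 mm, origin under its middle.
- paint_brush: Bystander: flat paint brush lying at the front left, 52 x 218 (y) x 16 mm, origin under its middle.
Things that resemble listed ones, but are neither listed nor needed, are in the scene too. What is shaped like the jaw but purple or turquoise is not meant.

How it is judged:
By the outcome, as a careful person would: the job done as asked, in the order asked, and still so for the second after the job is handed in, with the robot touching nothing.
It also fails if it takes over 64 s, if anything falls off the work surface, if the arm or the gripper's body presses on something with over 40 N, if the wrist force passes 120 N, or if a joint passes its speed limit or range.

## Working session

There is one attempt and no reset: what is moved stays moved. The work goes in short steps, Python scripts to look and compute and a tool call to move; the robot and the scene stay as the last step left them, time stands still between calls to the robot, and variables do not carry over. Pictures are saved under pics/ and viewed, at most 10 in all, crops included, and the job is handed in when it is done.

Besides the shell and the picture viewer there is one more tool, called after "Emit:" as name([rows], argument=value, ...), one row to a line, values as JSON. step_arm: Moves the arm, as the interface text tells. Its arguments: {"type":"object","properties":{"increments":{"type":"array","items":{"type":"array","items":{"type":"array","items":{"type":"number"}}}},"newtons":{"type":"number"}},"required":["increments"]}

```bash
mkdir -p pics; cat > h.py <<'E'
import numpy as np, cv2
from cell import manip, optics, workorder
def shot(n,f=None):
    c=optics.camera(n)
    if f: cv2.imwrite('pics/'+f,cv2.cvtColor(c['frame'],cv2.COLOR_RGB2BGR))
    return c
def cloud(c):
    h,w=c['range_z'].shape
    u,v=np.meshgrid(np.arange(w),np.arange(h))
    p=cv2.undistortPoints(np.stack([u,v],-1).reshape(-1,1,2).astype(np.float32),c['mtx'],c['distortion']).reshape(h,w,2)
    z=c['range_z'][...,None]
    P=np.concatenate([p*z,z],-1)
    M=np.array(c['cam_to_world'])
    W=P@M[:3,:3].T+M[:3,3]; W[c['range_z']<=0]=np.nan
    return W
E
python3 - <<'E'
from h import *
s=manip.read_state(); print(s)
a=shot('scene','a.png'); b=shot('side','b.png'); 
np.savez('s0.npz',A=cloud(a),B=cloud(b),a=a['frame'],b=b['frame'])
i=np.hstack([a['frame'],b['frame']])
E
```

```text
{'clock': 0.0, 'joints': array([-1.36161014e+00,  3.00467239e-01,  1.52158765e+00, -6.94262965e-06,
        1.32071672e+00, -6.65641385e-02]), 'qd': array([ 0.00175426,  0.00145266,  0.00035599, -0.00049084,  0.00022951,
        0.00062656]), 'effort': array([ 1.31868161e-03, -5.31810594e+01, -3.52733767e+01,  7.09147705e-02,
        2.44433549e-02, -5.65753635e-05]), 'eef_pos': array([ 149.75612543, -529.18182383,  404.08553734]), 'eef_rot': array([-3.14041587e+00, -7.17082380e-05,  2.75752003e-01]), 'wrist_force': array([-0.35571291,  0.03104831, -0.26100629]), 'moment': array([ 0.0225998 , -0.02806834,  0.00535804]), 'finger_force': 0.0, 'finger_gap': 93.91760042753334}
```

View pics/a.png

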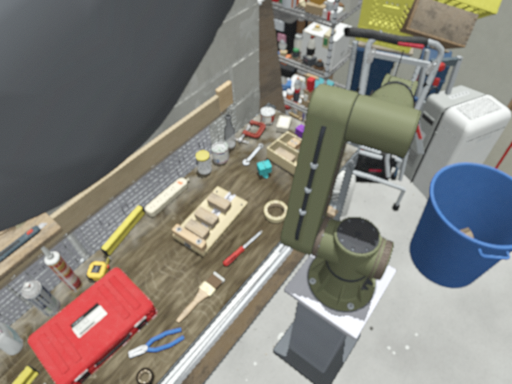

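View pics/b.png

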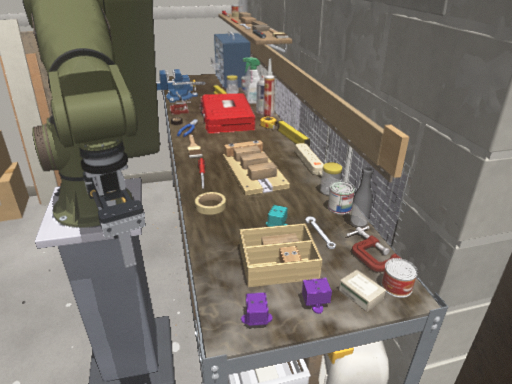

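Side view: box at (280,252), jig at (255,168) with its mouth towards (275,190). Jaw candidates: wooden block in the box at (290,254), purple (257,308) and (317,292), turquoise (277,215). By the description, the jaw is the wooden one in the box. I'll check it in a close crop.

```bash
python3 - <<'E'
from h import *
d=np.load('s0.npz');B=d['B']
c=d['b'][130:290,215:345]; cv2.imwrite('pics/c.png',cv2.cvtColor(cv2.resize(c,None,fx=3.7,fy=3.7,interpolation=cv2.INTER_CUBIC),cv2.COLOR_RGB2BGR))
# top-down height map from side cloud
P=B.reshape(-1,3);C=d['b'].reshape(-1,3)
A=d['A'].reshape(-1,3)
P=np.vstack([P,A]);C=np.vstack([C,d['a'].reshape(-1,3)])
m=(P[:,0]>200)&(P[:,0]<900)&(P[:,1]>-600)&(P[:,1]<400)&(P[:,2]>-15)&(P[:,2]<90)
P=P[m];C=C[m];o=np.argsort(P[:,2])
im=np.zeros((700,1000,3),np.uint8)
for p,cc in zip(P[o],C[o]):
    cv2.circle(im,(int(400-p[1]),int(900-p[0])),2,tuple(int(x) for x in cc[::-1]),-1)
cv2.imwrite('pics/d.png',cv2.resize(im,(800,560)))
for px in [(290,254),(278,240),(262,172),(254,160),(248,152),(280,215)]: print(px,B[px[1],px[0]].round())
E
```

```text
(290, 254) [ 520. -450.   59.]
(278, 240) [ 514. -370.   43.]
(262, 172) [570.   6.  45.]
(254, 160) [562.  91.  51.]
(248, 152) [555. 160.  53.]
(280, 215) [ 548. -275.   55.]
```

View pics/c.png

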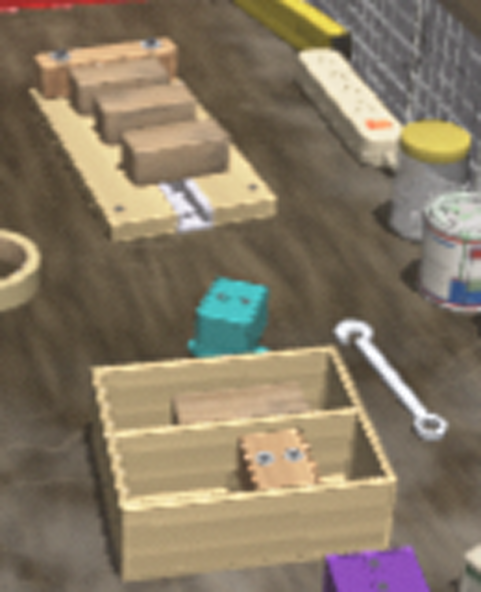

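View pics/d.png

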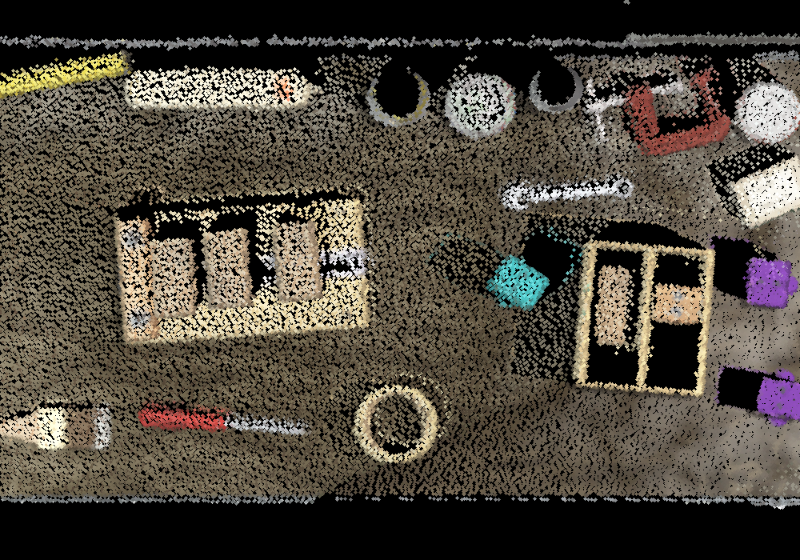

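Crop c: the wooden block with two bolts at crop (278,458) is the jaw. It stands in the near bay, with the spare in the other. The top-down map shows its 44 mm direction along world x. Next I fit the poses.

```bash
cat >> h.py <<'E'
def rect(P,x,y,z,er=0):
    m=(P[:,0]>x[0])&(P[:,0]<x[1])&(P[:,1]>y[0])&(P[:,1]<y[1])&(P[:,2]>z[0])&(P[:,2]<z[1])
    Q=P[m]
    if len(Q)<5: return None
    r=cv2.minAreaRect(Q[:,:2].astype(np.float32)); return np.round(r[0],1),np.round(r[1],1),round(r[2],1),len(Q),round(float(np.median(Q[:,2])),1)
def plan(dx,dy,dz,dyaw=0):
    s=manip.read_state(); ps=s['eef_rot'][2]; c,k=np.cos(ps),np.sin(ps)
    t=np.array([c*dx+k*dy,k*dx-c*dy,-dz])/40
    return t.round(3), 'wz',round(-np.degrees(dyaw)/45,3)
E
python3 - <<'E'
from h import *
d=np.load('s0.npz')
for n in 'BA':
    P=d[n].reshape(-1,3);P=P[~np.isnan(P[:,0])]
    print(n,'jaw',rect(P,(480,560),(-478,-416),(50,75)))
    print('box',rect(P,(400,620),(-500,-310),(50,75)))
    print('spare',rect(P,(450,590),(-400,-345),(35,50)))
    print('fixed',rect(P,(450,670),(200,260),(50,75)))
    for y in [(-8,70),(75,150),(150,215)]: print('pc',rect(P,(500,650),y,(50,65)))
    m=(abs(P[:,2]-20)<7)&(P[:,0]>450)&(P[:,0]<690)&(P[:,1]<300)&(P[:,1]>-80)
    print('jig',rect(P[m],(450,690),(-80,300),(13,27)))
    print('turq',rect(P,(480,620),(-300,-200),(10,75)))
print(plan(521-150,-447+529,0,np.pi/2-.08-.276))
E
```

```text
B jaw (array([ 512.2, -448.3]), array([63.6, 59. ]), 85.5, 290, 59.3)
box (array([ 502.2, -406.8]), array([159.8, 182.5]), 85.2, 1516, 59.1)
spare (array([ 530.9, -365.6]), array([ 35.9, 120.5]), 86.1, 297, 43.6)
fixed (array([550.2, 224.4]), array([149.9,  48.4]), 0.0, 197, 58.7)
pc (array([573.3,  26. ]), array([98.4, 53.5]), 9.2, 211, 56.9)
pc (array([563.7, 112.3]), array([94.2, 51.2]), 4.0, 183, 57.2)
pc (array([553.4, 184. ]), array([ 61.6, 106.7]), 89.8, 204, 57.1)
jig (array([560.2,  91.3]), array([161.4, 301. ]), 4.4, 865, 19.5)
turq (array([ 547.8, -249.1]), array([62.3, 45.1]), 55.9, 345, 50.3)
A jaw (array([ 525.6, -447.1]), array([61. , 61.6]), 0.5, 100, 58.0)
box (array([ 508.2, -402.8]), array([160.9, 173.3]), 86.3, 311, 58.4)
spare (array([ 526.8, -372.9]), array([ 54.1, 124.9]), 88.9, 155, 42.6)
fixed (array([549.1, 224.2]), array([150.2,  51.3]), 3.6, 364, 58.9)
pc (array([572.9,  30.9]), array([98. , 49.7]), 7.6, 216, 57.0)
pc (array([563.6, 117.8]), array([96.1, 47.4]), 5.1, 235, 56.6)
pc (array([550.7, 186.8]), array([100.1,  54.8]), 0.6, 259, 56.8)
jig (array([559. , 100.3]), array([166.4, 304.5]), 4.6, 1038, 19.3)
turq (array([ 547.4, -245. ]), array([58.8, 50.3]), 59.3, 172, 48.9)
(array([9.483, 0.553, 0.   ]), 'wz', np.float64(-1.547))
```

Emit:
step_arm([
  [[0, 0, 0, 0.95, 0.055, 0, -1], [0, 0, 0, 0.95, 0.055, 0, -1], [0, 0, 0, 0.95, 0.055, 0, -1], [0, 0, 0, 0.95, 0.055, 0, -1], [0, 0, 0, 0.95, 0.055, 0, -1]],
])

```text
clock: 0.6
eef_pos: [337.0, -487.5, 404.3]
eef_rot: [-3.141, 0.0, 0.276]
wrist_force: [0.8, -0.4, -0.3]
finger_gap: 94.0
finger_force: 0.0
```

Emit:
step_arm([
  [[0, 0, 0, 0.95, 0.055, 0, -1], [0, 0, 0, 0.95, 0.055, 0, -1], [0, 0, 0, 0.95, 0.055, 0, -1], [0, 0, 0, 0.95, 0.055, 0, -1], [0, 0, 0, 0.95, 0.055, 0, -1]],
])

```text
clock: 1.1
eef_pos: [522.9, -446.3, 404.2]
eef_rot: [-3.141, 0.0, 0.276]
wrist_force: [0.6, 0.0, 0.8]
finger_gap: 94.0
finger_force: 0.0
```

Emit:
step_arm([
  [[0, 0, -0.172, 0, 0, 0, -0.5], [0, 0, -0.172, 0, 0, 0, -0.5], [0, 0, -0.172, 0, 0, 0, -0.5], [0, 0, -0.172, 0, 0, 0, -0.5], [0, 0, -0.172, 0, 0, 0, -0.5]],
])

```text
clock: 1.6
eef_pos: [521.5, -446.9, 404.1]
eef_rot: [-3.141, -0.0, 0.957]
wrist_force: [-0.0, 0.3, 0.8]
finger_gap: 70.5
finger_force: 0.0
```

Emit:
step_arm([
  [[0, 0, -0.172, 0, 0, 0, -0.5], [0, 0, -0.172, 0, 0, 0, -0.5], [0, 0, -0.172, 0, 0, 0, -0.5], [0, 0, -0.172, 0, 0, 0, -0.5], [0, 0, 0, 0, 0, 0, -0.5]],
])

```text
clock: 2.1
eef_pos: [521.4, -446.9, 404.1]
eef_rot: [-3.141, -0.001, 1.494]
wrist_force: [0.7, 0.3, 0.5]
finger_gap: 70.7
finger_force: 0.0
```

```bash
cat >> h.py <<'E'
def topview(c,x,y,f=None,s=2,zr=(-15,90)):
    W=cloud(c).reshape(-1,3);C=c['frame'].reshape(-1,3);k=(W[:,0]>x[0])&(W[:,0]<x[1])&(W[:,1]>y[0])&(W[:,1]<y[1])&(W[:,2]>zr[0])&(W[:,2]<zr[1])
    W=W[k];C=C[k];o=np.argsort(W[:,2]);im=np.zeros((int((x[1]-x[0])*s),int((y[1]-y[0])*s),3),np.uint8)
    for p,q in zip(W[o],C[o]): cv2.circle(im,(int((y[1]-p[1])*s),int((x[1]-p[0])*s)),1,tuple(int(v) for v in q[::-1]),-1)
    cv2.imwrite('pics/'+f,im); return W
E
python3 - <<'E'
from h import *
s=manip.read_state();print(s['clock'],s['eef_pos'],s['eef_rot'],s['finger_gap'])
c=shot('wrist','e.png');P=cloud(c).reshape(-1,3);P=P[~np.isnan(P[:,0])]
np.savez('w1.npz',P=cloud(c),f=c['frame'])
print(np.median(P[:,2]),P.min(0),P.max(0))
print('jaw',rect(P,(480,560),(-478,-416),(52,66)))
print('box',rect(P,(400,620),(-500,-310),(50,75)))
print('spare',rect(P,(450,590),(-400,-345),(35,50)))
E
```

```text
2.1 [ 521.42521023 -446.92448648  404.12758562] [-3.14088276e+00 -5.50317865e-04  1.49382811e+00] 70.71032468074063
4.981197442274066 [ -470.15389172 -1549.8564962   -858.93681419] [ 920.97725877 -106.35567834  331.5272084 ]
jaw (array([ 511.6, -448.4]), array([62.6, 59.5]), 86.3, 2665, 60.0)
box (array([ 501.9, -404.8]), array([154.4, 182.8]), 85.5, 9896, 61.1)
spare (array([ 520.2, -372.7]), array([ 54.9, 139.7]), 89.7, 4689, 43.8)
```

View pics/e.png

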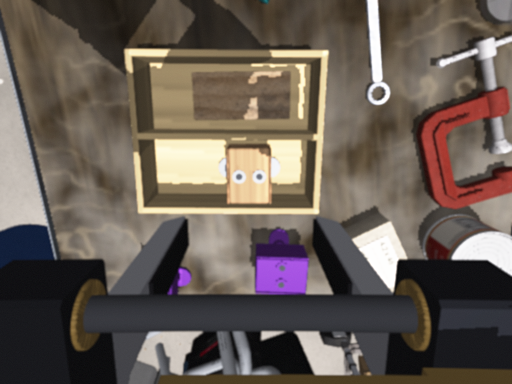

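The wrist view shows the jaw top at (249,175) with the round foot ends at its sides, so its x axis lies along the bay. The fingers close along that axis. I'll segment the top by pixels.

```bash
python3 - <<'E'
from h import *
d=np.load('w1.npz');W=d['P'];f=d['f']
Q=W[135:215,215:282]; m=(Q[...,2]>53)&(Q[...,2]<68)
n,l,st,ce=cv2.connectedComponentsWithStats(m.astype(np.uint8))
m=l==l[40,34]; m=cv2.erode(m.astype(np.uint8),np.ones((3,3)))>0
n,l,st,ce=cv2.connectedComponentsWithStats(m.astype(np.uint8)); m=l==l[40,34]
q=Q[m]; print(len(q),cv2.minAreaRect(q[:,:2].astype(np.float32)),q.min(0),q.max(0))
r=cv2.minAreaRect(q[:,:2].astype(np.float32))[0]
print(plan(r[0]-521.4,r[1]+446.9,48+180-404.1))
E
```

```text
2218 ((519.753173828125, -445.368896484375), (54.07758331298828, 41.58359909057617), 86.27593231201172) [ 497.66967014 -473.37323988   56.90812687] [ 542.10554055 -417.27548698   62.67107484]
(array([ 0.035, -0.044,  4.403]), 'wz', np.float64(-0.0))
```

Emit:
step_arm([
  [[0, 0, 0, 0.02, -0.04, 0.9, -0.5], [0, 0, 0, 0, 0, 0.9, -0.5], [0, 0, 0, 0, 0, 0.9, -0.5], [0, 0, 0, 0, 0, 0.9, -0.5], [0, 0, 0, 0, 0, 0.4, -0.5]],
])

```text
clock: 2.65
eef_pos: [519.4, -445.5, 240.9]
eef_rot: [-3.138, -0.003, 1.488]
wrist_force: [0.3, 0.8, -0.1]
finger_gap: 70.8
finger_force: 0.0
```

Emit:
step_arm([
  [[0, 0, 0, 0, 0, 0.25, -0.5], [0, 0, 0, 0, 0, 0.25, -0.5], [0, 0, 0, 0, 0, 0, -0.5], [0, 0, 0, 0, 0, 0, 0.5], [0, 0, 0, 0, 0, 0, 0.5]],
], newtons=25)

```text
clock: 3.15
eef_pos: [520.0, -446.1, 225.9]
eef_rot: [3.14, 0.001, 1.491]
wrist_force: [-1.2, -0.2, 0.3]
finger_gap: 57.8
finger_force: 0.0
```

Emit:
step_arm([
  [[0, 0, 0, 0, 0, 0, 0.6], [0, 0, 0, 0, 0, 0, 0.6], [0, 0, 0, 0, 0, 0, 0.6], [0, 0, 0, 0, 0, -0.2, 0.6], [0, 0, 0, 0, 0, -0.3, 0.6]],
], newtons=25)

```text
clock: 3.65
eef_pos: [519.7, -445.8, 244.3]
eef_rot: [-3.14, -0.001, 1.492]
wrist_force: [0.4, 0.1, -2.7]
finger_gap: 43.9
finger_force: 25.0
```

Emit:
step_arm([
  [[0, 0, 0, 0, 0, -0.9, 0.6], [0, 0, 0, 0, 0, -0.9, 0.6], [0, 0, 0, 0, 0, -0.9, 0.6], [0, 0, 0, 0, 0, -0.9, 0.6], [0, 0, 0, 0.4, 0.04, -0.3, 0.6]],
])

```text
clock: 4.15
eef_pos: [522.1, -430.7, 405.5]
eef_rot: [3.137, 0.004, 1.49]
wrist_force: [0.5, -0.1, -3.0]
finger_gap: 43.8
finger_force: 25.0
```

Emit:
step_arm([
  [[0, 0, 0, 0.85, 0.09, 0, 0.6], [0, 0, 0, 0.85, 0.09, 0, 0.6], [0, 0, 0, 0.85, 0.09, 0, 0.6], [0, 0, 0, 0.85, 0.09, 0, 0.6], [0, 0, 0, 0.85, 0.09, 0, 0.6]],
])

```text
clock: 4.65
eef_pos: [554.0, -259.7, 399.9]
eef_rot: [-3.14, -0.001, 1.492]
wrist_force: [0.9, 0.5, -3.2]
finger_gap: 43.8
finger_force: 25.0
```

Emit:
step_arm([
  [[0, 0, 0, 0.85, 0.09, 0, 0.6], [0, 0, 0, 0.85, 0.09, 0, 0.6], [0, 0, 0, 0.85, 0.09, 0, 0.6], [0, 0, 0, 0.85, 0.09, 0, 0.6], [0, 0, 0, 0, 0, 0, 0.6]],
])

```text
clock: 5.15
eef_pos: [579.3, -123.4, 400.0]
eef_rot: [-3.141, -0.001, 1.496]
wrist_force: [0.6, -0.9, -3.9]
finger_gap: 43.8
finger_force: 25.0
```

```bash
python3 - <<'E'
from h import *
s=manip.read_state();print(s['clock'],s['eef_pos'],s['eef_rot'],s['finger_gap'])
c=shot('wrist','f.png');W=cloud(c);np.savez('w2.npz',P=W,f=c['frame'])
P=W.reshape(-1,3);P=P[~np.isnan(P[:,0])]
print('jig',rect(P,(450,690),(-80,300),(13,27)))
for y in [(-8,70),(75,150),(150,205)]: print('pc',rect(P,(500,650),y,(52,63)))
print('fixed',rect(P,(450,690),(205,260),(56,66)))
E
```

```text
5.15 [ 579.33845242 -123.40273525  400.02351573] [-3.14053335e+00 -1.08698101e-03  1.49562276e+00] 43.793387859676585
jig (array([567. ,   2.7]), array([160.7, 108.6]), 4.2, 11123, 19.9)
pc (array([573.5,  24.2]), array([94.9, 36.9]), 5.5, 3996, 57.8)
pc None
pc None
fixed None
```

View pics/f.png

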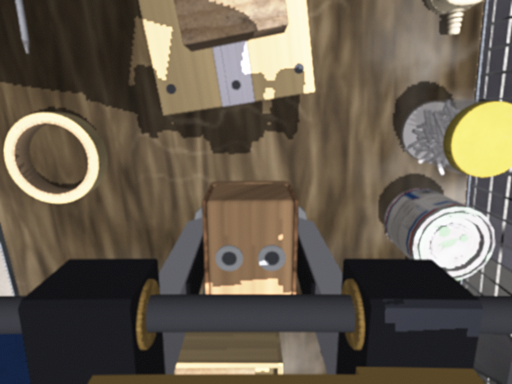

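The jig mouth edge runs from (165,115) to (315,92), with the slot centred at about (235,80). I'll fit the mouth edge and the slot from depth.

```bash
python3 - <<'E'
from h import *
d=np.load('w2.npz');W=d['P'][:200,100:340].reshape(-1,3)
t=W[(W[:,2]>14)&(W[:,2]<27)&(W[:,1]>-90)&(W[:,1]<-5)]
# mouth edge: min y per x-bin
def fit(p):
    vx,vy,x0,y0=cv2.fitLine(p.astype(np.float32),cv2.DIST_HUBER,0,.01,.01).ravel()
    r=(p-[x0,y0])@[-vy,vx]; return vx,vy,x0,y0,r.std()
e=[];
for x in range(500,640,4):
    b=t[(abs(t[:,0]-x)<2)]
    if len(b)>5: e.append([x,np.percentile(b[:,1],2)])
e=np.array(e);print('mouth',fit(e))
L=[];R=[]
for y in range(-45,5,3):
    b=t[abs(t[:,1]-y)<1.5]
    if len(b)>20: L.append([b[:,0].min(),y]);R.append([b[:,0].max(),y])
for q in(L,R): print('side',fit(np.array(q)))
s=W[(W[:,0]>545)&(W[:,0]<600)&(W[:,1]>-50)&(W[:,1]<-5)]
lo=s[s[:,2]<11]; print(len(lo),np.median(lo[:,2]) if len(lo) else 0)
S=[]
for y in range(-50,0,4):
    b=lo[abs(lo[:,1]-y)<2]
    if len(b)>3: S.append([y,b[:,0].min(),b[:,0].max(),len(b)])
print(np.round(S,1))
E
```

```text
mouth (np.float32(0.9973902), np.float32(0.07219918), np.float32(559.6), np.float32(-51.231956), np.float64(0.25867894249164075))
side (np.float32(0.0697803), np.float32(-0.9975624), np.float32(489.52393), np.float32(-26.7), np.float64(0.2509927717110149))
side (np.float32(0.07657388), np.float32(-0.99706393), np.float32(649.4583), np.float32(-28.5), np.float64(0.33855019115594626))
774 3.929783254997261
[[-50.  562.1 599.3  38. ]
 [-46.  562.3 580.   65. ]
 [-42.  561.7 580.1  65. ]
 [-38.  561.1 579.5  67. ]
 [-34.  561.3 578.8  67. ]
 [-30.  560.7 579.   69. ]
 [-26.  560.2 578.3  66. ]
 [-22.  560.3 578.5  70. ]
 [-18.  559.7 577.9  69. ]
 [-14.  560.1 577.2  69. ]
 [-10.  559.3 577.4  71. ]
 [ -6.  557.9 576.7  58. ]]
```

Emit:
step_arm([
  [[0, 0, 0, 0.075, -0.073, 0, 0.6], [0, 0, 0.181, 0, 0, 0, 0.6], [0, 0, 0.181, 0, 0, 0, 0.6], [0, 0, 0.181, 0, 0, 0, 0.6], [0, 0, 0.181, 0, 0, 0, 0.6]],
])

```text
clock: 5.7
eef_pos: [576.1, -125.2, 400.3]
eef_rot: [-3.141, 0.0, 0.916]
wrist_force: [0.3, -1.1, -4.3]
finger_gap: 44.1
finger_force: 25.0
```

Emit:
step_arm([
  [[0, 0, 0.181, 0, 0, 0, 0.6], [0, 0, 0.181, 0, 0, 0, 0.6], [0, 0, 0.181, 0, 0, 0, 0.6], [0, 0, 0.181, 0, 0, 0, 0.6], [0, 0, 0.181, 0, 0, 0, 0.6]],
])

```text
clock: 6.2
eef_pos: [576.1, -125.2, 400.3]
eef_rot: [-3.141, 0.001, 0.205]
wrist_force: [0.6, -0.0, -2.7]
finger_gap: 44.1
finger_force: 25.0
```

Emit:
step_arm([
  [[0, 0, 0.181, 0, 0, 0.5, 0.6], [0, 0, 0, 0, 0, 0.9, 0.6], [0, 0, 0, 0, 0, 0.9, 0.6], [0, 0, 0, 0, 0, 0.9, 0.6], [0, 0, 0, 0, 0, 0.5, 0.6]],
])

```text
clock: 6.7
eef_pos: [575.4, -125.0, 249.5]
eef_rot: [-3.14, 0.004, 0.069]
wrist_force: [-0.8, -0.8, -4.2]
finger_gap: 43.7
finger_force: 25.0
```

Emit:
step_arm([
  [[0, 0, 0, 0, 0, 0.3, 0.6], [0, 0, 0, 0, 0, 0.2, 0.6], [0, 0, 0, 0, 0, 0.15, 0.6], [0, 0, 0, 0, 0, 0, 0.6], [0, 0, 0, 0, 0, 0, 0.6]],
])

```text
clock: 7.2
eef_pos: [576.7, -124.5, 227.4]
eef_rot: [3.141, -0.001, 0.07]
wrist_force: [-0.1, 0.2, -2.6]
finger_gap: 44.2
finger_force: 25.0
```

Emit:
step_arm([
  [[0, 0, 0, 0, 0, 0.08, 0.6], [0, 0, 0, 0, 0, 0.06, 0.6], [0, 0, 0, 0, 0, 0.03, 0.6], [0, 0, 0, 0, 0, 0, 0.6], [0, 0, 0, 0, 0, 0, 0.6]],
])

```text
clock: 7.7
eef_pos: [576.6, -124.4, 219.9]
eef_rot: [-3.142, -0.0, 0.07]
wrist_force: [-0.3, -0.7, -3.2]
finger_gap: 43.9
finger_force: 25.0
```

Emit:
step_arm([
  [[0, 0, 0, 0, 0, 0.025, 0.6], [0, 0, 0, 0, 0, 0, 0.6], [0, 0, 0, 0, 0, 0.015, 0.6], [0, 0, 0, 0, 0, 0, 0.6], [0, 0, 0, 0, 0, 0, 0.6]],
])

```text
clock: 8.2
eef_pos: [576.7, -124.5, 219.2]
eef_rot: [3.141, -0.001, 0.07]
wrist_force: [-4.4, 1.6, 8.8]
finger_gap: 43.8
finger_force: 25.0
```

Emit:
step_arm([
  [[0, 0, 0, 0, 0, -0.02, -0.5], [0, 0, 0, 0, 0, 0, -0.5], [0, 0, 0, 0, 0, 0, -0.5], [0, 0, 0, 0, 0, 0, -0.5], [0, 0, 0, 0, 0, -0.2, -0.5]],
])

```text
clock: 8.7
eef_pos: [576.3, -124.4, 226.4]
eef_rot: [-3.141, 0.002, 0.07]
wrist_force: [-0.2, -0.1, 0.7]
finger_gap: 70.6
finger_force: 0.0
```

Emit:
step_arm([
  [[0, 0, 0, 0, 0, -0.8, -0.5], [0, 0, 0, 0, 0, -0.8, -0.5], [0, 0, -0.182, 0, 0, 0, -1], [0, 0, -0.182, 0, 0, 0, -1], [0, 0, -0.182, 0, 0, 0, -1]],
])

```text
clock: 9.2
eef_pos: [576.5, -124.5, 291.9]
eef_rot: [3.141, -0.001, 0.505]
wrist_force: [0.8, -1.0, -0.5]
finger_gap: 90.8
finger_force: 0.0
```

Emit:
step_arm([
  [[0, 0, -0.182, 0, 0, 0, -1], [0, 0, -0.182, 0, 0, 0, -1], [0, 0, -0.182, 0, 0, 0, -1], [0, 0, -0.182, 0, 0, 0, -1], [0, 0, -0.182, 0, 0, 0, -1]],
])

```text
clock: 9.7
eef_pos: [576.6, -124.4, 291.7]
eef_rot: [3.141, -0.0, 1.219]
wrist_force: [-0.3, -0.1, -0.1]
finger_gap: 94.1
finger_force: 0.0
```

Emit:
step_arm([
  [[0, 0, -0.182, 0, 0, 0, -1], [0, 0, -0.182, 0, 0, 0, -1], [0, 0, -0.182, 0, 0, 0, -1], [0, 0, 0, 0, 0, 0, -1]],
])

```text
clock: 10.1
eef_pos: [576.6, -124.5, 291.6]
eef_rot: [3.141, 0.0, 1.645]
wrist_force: [0.3, 0.2, -0.3]
finger_gap: 93.9
finger_force: 0.0
```

```bash
python3 - <<'E'
from h import *
s=manip.read_state();print(s['clock'],s['eef_pos'],s['eef_rot'],s['finger_gap'])
c=shot('side');W=cloud(c);P=W.reshape(-1,3);P=P[~np.isnan(P[:,0])]
print('jaw side',rect(P,(520,640),(-175,-75),(46,60)))
c=shot('wrist','g.png');W=cloud(c);P=W.reshape(-1,3);P=P[~np.isnan(P[:,0])]
print('jaw wrist',rect(P,(520,640),(-175,-75),(46,60)))
E
```

```text
10.1 [ 576.55275243 -124.45320899  291.57074027] [3.14122406e+00 1.26466177e-04 1.64476641e+00] 93.85273965872862
jaw side (array([ 576.4, -126.6]), array([57.4, 47.9]), 5.8, 160, 53.1)
jaw wrist (array([ 577.1, -124.1]), array([56.1, 44. ]), 4.2, 5149, 53.9)
```

View pics/g.png

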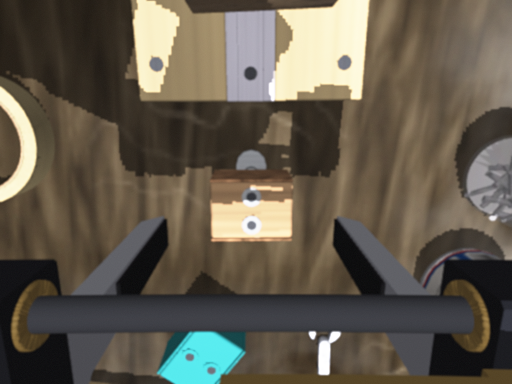

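The jaw stands upright at (251,205), in line with the slot at column 250. Now I regrip it on the 56 mm sides.

Emit:
step_arm([
  [[0, 0, 0, 0, 0, 0.7, -1], [0, 0, 0, 0, 0, 0.6, -1], [0, 0, 0, 0, 0, 0.34, -1], [0, 0, 0, 0, 0, 0, -0.3], [0, 0, 0, 0, 0, 0, 0.1]],
], newtons=20)

```text
clock: 10.7
eef_pos: [576.9, -124.5, 226.3]
eef_rot: [3.141, 0.0, 1.641]
wrist_force: [0.1, -0.6, -0.6]
finger_gap: 81.3
finger_force: 0.0
```

Emit:
step_arm([
  [[0, 0, 0, 0, 0, 0, 0.3], [0, 0, 0, 0, 0, 0, 0.3], [0, 0, 0, 0, 0, 0, 0.3], [0, 0, 0, 0, 0, 0, 0.3]],
], newtons=20)

```text
clock: 11.1
eef_pos: [576.7, -124.5, 226.1]
eef_rot: [3.141, 0.0, 1.642]
wrist_force: [-0.1, 1.1, 5.0]
finger_gap: 55.8
finger_force: 20.0
```

Emit:
step_arm([
  [[0, 0, 0, 0, 0, -0.19, 0.3], [0, 0, 0, 0, 0, 0, 0.3], [0, 0, 0, 0.3, 0, 0, 0.3], [0, 0, 0, 0.3, 0, 0, 0.3], [0, 0, 0, 0, 0, 0, 0.3]],
])

```text
clock: 11.6
eef_pos: [574.7, -98.7, 232.8]
eef_rot: [-3.141, -0.001, 1.644]
wrist_force: [-1.1, 0.1, -3.4]
finger_gap: 55.7
finger_force: 20.0
```

```bash
python3 - <<'E'
from h import *
s=manip.read_state();print(s['clock'],s['eef_pos'],s['eef_rot'],s['finger_gap'],s['wrist_force'])
c=shot('wrist','h.png');W=cloud(c)
Q=W[:330,100:420].reshape(-1,3)
j=Q[(Q[:,1]>-135)&(Q[:,1]<-70)&(Q[:,2]>40)&(Q[:,2]<70)&(abs(Q[:,0]-574)<45)]
print('jawtop',np.median(j[:,2]))
E
python3 - <<'E'
import cv2;i=cv2.imread('pics/h.png');cv2.imwrite('pics/h2.png',cv2.resize(i[0:260,110:400],None,fx=2.3,fy=2.3,interpolation=cv2.INTER_CUBIC))
E
```

```text
11.6 [574.67280989 -98.66870602 232.76832905] [-3.14078654e+00 -5.02901712e-04  1.64403146e+00] 55.71042797394168 [-1.06172988  0.090574   -3.41420311]
jawtop 60.480807181327606
```

View pics/h2.png

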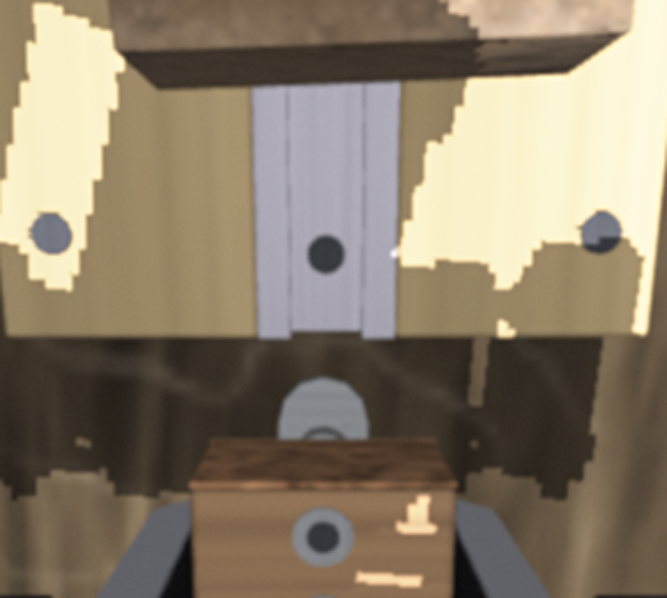

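The foot tip sits at (323,410) and the slot centre at (326,330), about 0.8 mm to the right. The height is right, so I'll nudge it over and feed it in slowly.

Emit:
step_arm([
  [[0, 0, 0, 0.12, 0.015, 0, 0.3], [0, 0, 0, 0.12, 0, 0, 0.3], [0, 0, 0, 0.12, 0, 0, 0.3], [0, 0, 0, 0.12, 0, 0, 0.3], [0, 0, 0, 0.12, 0, 0, 0.3]],
])

```text
clock: 12.15
eef_pos: [573.7, -76.1, 233.0]
eef_rot: [-3.142, -0.0, 1.642]
wrist_force: [-0.2, 0.2, -2.4]
finger_gap: 56.1
finger_force: 20.0
```

Emit:
step_arm([
  [[0, 0, 0, 0.1, 0, 0, 0.3], [0, 0, 0, 0.1, 0, 0, 0.3], [0, 0, 0, 0.1, 0, 0, 0.3], [0, 0, 0, 0, 0, 0, 0.3]],
])

```text
clock: 12.55
eef_pos: [572.8, -64.1, 233.0]
eef_rot: [-3.142, -0.0, 1.643]
wrist_force: [0.4, 0.1, -3.6]
finger_gap: 55.7
finger_force: 20.0
```

Emit:
step_arm([
  [[0, 0, 0, 0.12, 0, 0, 0.3], [0, 0, 0, 0.12, 0, 0, 0.3], [0, 0, 0, 0.12, 0, 0, 0.3], [0, 0, 0, 0.12, 0, 0, 0.3], [0, 0, 0, 0.12, 0, 0, 0.3]],
])

```text
clock: 13.05
eef_pos: [571.1, -40.2, 233.1]
eef_rot: [3.142, -0.0, 1.642]
wrist_force: [-0.2, -0.6, -2.4]
finger_gap: 55.6
finger_force: 20.0
```

Emit:
step_arm([
  [[0, 0, 0, 0.1, 0, 0, 0.3], [0, 0, 0, 0.1, 0, 0, 0.3], [0, 0, 0, 0.06, 0, 0, 0.3], [0, 0, 0, 0, 0, 0, 0.3]],
])

```text
clock: 13.45
eef_pos: [570.4, -30.0, 233.0]
eef_rot: [-3.142, -0.0, 1.643]
wrist_force: [-0.2, 0.5, -3.6]
finger_gap: 55.9
finger_force: 20.0
```

```bash
python3 - <<'E'
from h import *
s=manip.read_state();print(s['clock'],s['eef_pos'],s['eef_rot'],s['finger_gap'],s['wrist_force'])
c=shot('scene');P=cloud(c).reshape(-1,3)
P=P[~np.isnan(P[:,0])]
for y in [(-8,70),(75,150),(150,205)]: print('pc',rect(P,(500,650),y,(52,63)))
c=shot('wrist','i.png');W=cloud(c)
P=W.reshape(-1,3);P=P[~np.isnan(P[:,0])]
for y in [(3,70),(75,150)]: print('w',rect(P,(500,650),y,(54,63)))
# slot centre ahead/behind
lo=W[:200,100:420].reshape(-1,3); print('fixed',rect(P,(450,690),(205,260),(56,66)))
E
```

```text
13.45 [570.38986736 -29.97626685 233.04691326] [-3.14157768e+00 -1.48233338e-05  1.64266566e+00] 55.91922592896485 [-0.19439098  0.4829911  -3.61049212]
pc (array([572.7,  23.5]), array([97.3, 64.2]), 4.4, 215, 57.1)
pc (array([563.8, 117.7]), array([98.6, 46.6]), 5.0, 227, 57.0)
pc (array([553.6, 184.6]), array([98.3, 45.6]), 3.6, 218, 57.1)
w (array([572.9,  29.2]), array([95.5, 45.4]), 5.9, 20676, 57.9)
w None
fixed None
```

View pics/i.png

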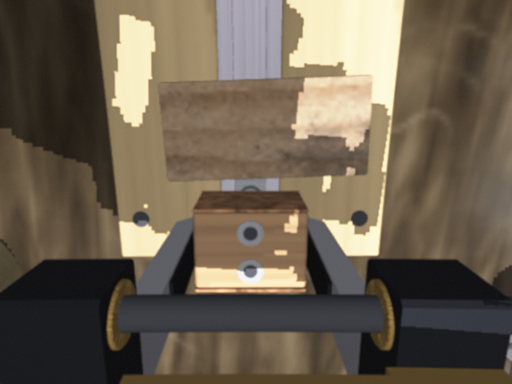

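The jaw's runner is in the track, with its block at (250,245), and piece_2 is ahead at (265,130). Now I lower it slightly and push gently.

Emit:
step_arm([
  [[0, 0, 0, 0.05, 0, 0.012, 0.3], [0, 0, 0, 0.08, 0, 0, 0.3], [0, 0, 0, 0.08, 0, 0, 0.3], [0, 0, 0, 0.06, 0, 0, 0.3], [0, 0, 0, 0.06, 0, 0, 0.3]],
])

```text
clock: 14.05
eef_pos: [569.5, -16.8, 232.6]
eef_rot: [3.142, 0.0, 1.643]
wrist_force: [-0.4, -0.2, -2.6]
finger_gap: 55.6
finger_force: 20.0
```

Emit:
step_arm([
  [[0, 0, 0, 0.06, 0, 0, 0.3], [0, 0, 0, 0.06, 0, 0, 0.3], [0, 0, 0, 0.06, 0, 0, 0.3], [0, 0, 0, 0.06, 0, 0, 0.3], [0, 0, 0, 0.06, 0, 0, 0.3]],
])

```text
clock: 14.55
eef_pos: [568.6, -4.9, 232.6]
eef_rot: [3.142, 0.0, 1.642]
wrist_force: [0.4, -0.9, -4.0]
finger_gap: 55.9
finger_force: 20.0
```

Emit:
step_arm([
  [[0, 0, 0, 0.07, 0, 0, 0.3], [0, 0, 0, 0.07, 0, 0, 0.3], [0, 0, 0, 0.07, 0, 0, 0.3], [0, 0, 0, 0.07, 0, 0, 0.3], [0, 0, 0, 0.07, 0, 0, 0.3]],
])

```text
clock: 15.05
eef_pos: [567.6, 9.1, 232.6]
eef_rot: [3.142, -0.0, 1.642]
wrist_force: [-0.2, -0.8, -3.4]
finger_gap: 55.9
finger_force: 20.0
```

Emit:
step_arm([
  [[0, 0, 0, 0.07, 0, 0, 0.3], [0, 0, 0, 0.07, 0, 0, 0.3], [0, 0, 0, 0.07, 0, 0, 0.3], [0, 0, 0, 0.07, 0, 0, 0.3], [0, 0, 0, 0.07, 0, 0, 0.3]],
])

```text
clock: 15.55
eef_pos: [566.6, 23.0, 232.6]
eef_rot: [3.142, 0.0, 1.642]
wrist_force: [0.2, -0.1, -3.1]
finger_gap: 55.9
finger_force: 20.0
```

Emit:
step_arm([
  [[0, 0, 0, 0.07, 0, 0, 0.3], [0, 0, 0, 0.07, 0, 0, 0.3], [0, 0, 0, 0.07, 0, 0, 0.3], [0, 0, 0, 0.07, 0, 0, 0.3], [0, 0, 0, 0.05, 0, 0, 0.3]],
])

```text
clock: 16.05
eef_pos: [565.6, 36.2, 232.6]
eef_rot: [3.142, -0.0, 1.642]
wrist_force: [-0.8, -1.7, -2.6]
finger_gap: 55.9
finger_force: 20.0
```

Emit:
step_arm([
  [[0, 0, 0, 0.05, 0, 0, 0.3], [0, 0, 0, 0.05, 0, 0, 0.3], [0, 0, 0, 0.05, 0, 0, 0.3], [0, 0, 0, 0.05, 0, 0, 0.3], [0, 0, 0, 0.05, 0, 0, 0.3]],
])

```text
clock: 16.55
eef_pos: [564.9, 46.1, 232.6]
eef_rot: [-3.142, -0.0, 1.642]
wrist_force: [0.0, -0.3, -2.2]
finger_gap: 56.1
finger_force: 20.0
```

```bash
python3 - <<'E'
from h import *
s=manip.read_state();print(s['clock'],s['eef_pos'],s['finger_gap'],s['wrist_force'])
c=shot('wrist','j.png');W=cloud(c)
P=W.reshape(-1,3);P=P[~np.isnan(P[:,0])]
P=P[(P[:,0]>460)&(P[:,0]<680)&(P[:,1]>60)&(P[:,1]<260)&(P[:,2]>52)&(P[:,2]<64)]
for x in (530,550,580,600):
    b=P[abs(P[:,0]-x)<3]; y=np.sort(b[:,1]); g=np.diff(y); k=g>1.5
    print(x,'range',y[0].round(1) if len(y) else 0,y[-1].round(1) if len(y) else 0,'gaps',[(y[:-1][i].round(1),g[i].round(1)) for i in np.where(k)[0]])
E
```

```text
16.55 [564.92006713  46.09803544 232.56375691] 56.11444428491037 [ 0.01963008 -0.27563735 -2.18832926]
530 range 65.7 156.5 gaps []
550 range 60.0 157.6 gaps []
580 range 60.0 159.9 gaps []
600 range 70.7 161.4 gaps []
```

View pics/j.png

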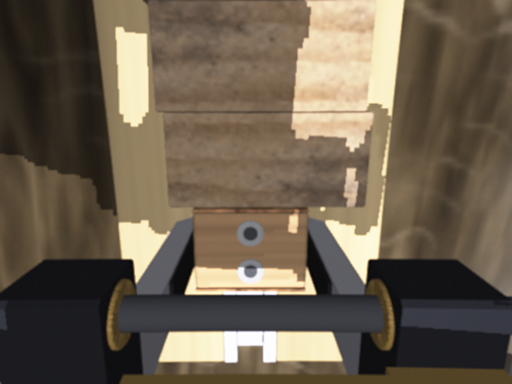

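Piece_2 and piece_1 are closed up square at rows 112 to 208, and the jaw face touches piece_2 at (250,208). About 11 mm remains, so I'll close it slowly on force.

Emit:
step_arm([
  [[0, 0, 0, 0.04, 0, 0, 0.3], [0, 0, 0, 0.04, 0, 0, 0.3], [0, 0, 0, 0.04, 0, 0, 0.3], [0, 0, 0, 0.03, 0, 0, 0.3], [0, 0, 0, 0.03, 0, 0, 0.3]],
])

```text
clock: 17.1
eef_pos: [564.4, 53.2, 232.6]
eef_rot: [-3.142, 0.0, 1.642]
wrist_force: [0.2, -0.9, -3.5]
finger_gap: 56.0
finger_force: 20.0
```

Emit:
step_arm([
  [[0, 0, 0, 0.02, 0, 0, 0.3], [0, 0, 0, 0.02, 0, 0, 0.3], [0, 0, 0, 0.02, 0, 0, 0.3], [0, 0, 0, 0.01, 0, 0, 0.3], [0, 0, 0, 0, 0, 0, 0.3]],
])

```text
clock: 17.6
eef_pos: [564.3, 55.8, 232.6]
eef_rot: [3.141, 0.0, 1.642]
wrist_force: [0.5, -4.4, -3.4]
finger_gap: 56.0
finger_force: 20.0
```

Emit:
step_arm([
  [[0, 0, 0, 0.01, 0, 0, 0.3], [0, 0, 0, 0.01, 0, 0, 0.3], [0, 0, 0, 0, 0, 0, 0.3]],
])

```text
clock: 17.9
eef_pos: [564.3, 56.1, 232.7]
eef_rot: [3.141, 0.001, 1.642]
wrist_force: [2.3, -9.8, -3.5]
finger_gap: 56.2
finger_force: 20.0
```

Emit:
step_arm([
  [[0, 0, 0, 0.01, 0, 0, 0.3], [0, 0, 0, 0, 0, 0.01, 0.3], [0, 0, 0, 0, 0, 0, 0.3], [0, 0, 0, 0, 0, 0, 0.3]],
])

```text
clock: 18.3
eef_pos: [564.4, 56.2, 232.6]
eef_rot: [3.141, 0.002, 1.642]
wrist_force: [1.1, -11.9, -0.3]
finger_gap: 55.9
finger_force: 20.0
```

```bash
python3 - <<'E'
from h import *
for n in('scene','side'):
    P=cloud(shot(n)).reshape(-1,3);P=P[~np.isnan(P[:,0])]
    print(n,rect(P,(500,650),(82,120),(52,63)),rect(P,(500,650),(82,202),(53,63)))
    for x in (525,550,575,590):
        b=P[(abs(P[:,0]-x)<5)&(P[:,1]>70)&(P[:,1]<260)&(P[:,2]>52)&(P[:,2]<64)];y=np.sort(b[:,1]);g=np.diff(y);print(x,y[0].round(),y[-1].round(),g.max().round(1),y[g.argmax()].round())
    f=P[(P[:,0]>480)&(P[:,0]<640)&(P[:,1]>80)&(P[:,1]<208)&(P[:,2]>40)]; print(np.percentile(f[:,2],[1,50,99]).round(1))
E
```

```text
scene (array([568.9, 101. ]), array([99.5, 37.7]), 0.2, 173, 57.7) (array([560.5, 142.9]), array([104. , 127.7]), 6.9, 562, 57.3)
525 79.0 245.0 7.3 191.0
550 74.0 246.0 7.6 75.0
575 72.0 252.0 5.7 166.0
590 70.0 252.0 7.2 91.0
[ 44.7 143.6 406.7]
side (array([567.3, 100.6]), array([97.8, 36.6]), 0.4, 77, 57.3) (array([560.4, 139.9]), array([103.6, 121.9]), 4.0, 251, 57.6)
525 71.0 182.0 10.6 113.0
550 73.0 229.0 66.9 103.0
575 71.0 179.0 10.8 149.0
590 78.0 237.0 21.4 207.0
[ 41.7  57.8 360.9]
```

Emit:
step_arm([
  [[0, 0, 0, 0, 0, 0, -0.5], [0, 0, 0, 0, 0, 0, -0.5], [0, 0, 0, 0, 0, 0, -0.5], [0, 0, 0, 0, 0, 0, -0.5], [0, 0, 0, 0, 0, -0.2, -0.5]],
])

```text
clock: 18.9
eef_pos: [563.9, 57.3, 239.6]
eef_rot: [-3.14, -0.0, 1.643]
wrist_force: [0.2, -1.1, -0.2]
finger_gap: 70.2
finger_force: 0.0
```

Emit:
step_arm([
  [[0, 0, 0, 0, 0, -0.8, -0.5], [0, 0, 0, 0, 0, -0.8, -0.5], [0, 0, 0, 0, 0, -0.8, -0.5], [0, 0, 0, 0, 0, -0.8, -0.5], [0, 0, 0, 0, 0, -0.8, -0.5]],
])

```text
clock: 19.4
eef_pos: [563.8, 57.2, 402.2]
eef_rot: [3.141, -0.0, 1.642]
wrist_force: [-0.3, 0.4, 0.5]
finger_gap: 70.5
finger_force: 0.0
```

Emit:
step_arm([
  [[0, 0, 0, 0.7, -0.2, 0, -0.5], [0, 0, 0, 0.7, -0.2, 0, -0.5], [0, 0, 0, 0, 0, 0, -0.5], [0, 0, 0, 0, 0, 0, -0.5]],
])

```text
clock: 19.8
eef_pos: [544.0, 112.0, 400.7]
eef_rot: [3.141, 0.0, 1.644]
wrist_force: [-0.0, -0.6, 0.0]
finger_gap: 70.3
finger_force: 0.0
```

```bash
python3 - <<'E'
from h import *
s=manip.read_state();print(s['clock'],s['eef_pos'],s['finger_gap'],s['wrist_force'])
W=cloud(shot('wrist','k.png'));P=W.reshape(-1,3);P=P[~np.isnan(P[:,0])]
u=np.array([-.0725,.9974]);v=np.array([.9974,.0725]);o=np.array([571.4,-50.4])
J=np.c_[(P[:,:2]-o)@u-150,(P[:,:2]-o)@v,P[:,2]]
J=J[(J[:,2]>48)&(J[:,2]<66)&(abs(J[:,1])<90)&(J[:,0]>-90)&(J[:,0]<160)]
for t in (-40,-20,0,20,40):
    b=J[abs(J[:,1]-t)<2];y=np.sort(b[:,0]);g=np.diff(y);i=np.argsort(-g)[:4]
    print(t,y[0].round(1),y[-1].round(1),[(y[k].round(1),g[k].round(1)) for k in i])
for lo,hi in((-62,-22),(-18,22),(28,66),(73,110)):
    b=J[(J[:,0]>lo)&(J[:,0]<hi)];print(lo,b[:,1].min().round(1),b[:,1].max().round(1),np.percentile(b[:,2],[2,50,98]).round(1))
    # yaw from lateral ends
    if lo>-30: print('  yaw',np.degrees(np.arctan(np.polyfit(*np.array([[x,b[abs(b[:,0]-x)<2,1].max()] for x in np.arange(lo+4,hi-3,4)]).T,1)[0])).round(1))
E
```

```text
19.8 [544.03374088 112.04618804 400.72191207] 70.27518099221523 [-0.04731758 -0.61197104  0.02332659]
-40 -20.2 146.5 [(np.float64(-11.0), np.float64(12.2)), (np.float64(-16.9), np.float64(1.7)), (np.float64(-18.4), np.float64(1.5)), (np.float64(3.1), np.float64(1.4))]
-20 -65.5 146.3 [(np.float64(-63.4), np.float64(1.2)), (np.float64(31.8), np.float64(1.0)), (np.float64(15.9), np.float64(0.9)), (np.float64(22.8), np.float64(0.9))]
0 -64.3 146.2 [(np.float64(-63.3), np.float64(1.0)), (np.float64(-43.4), np.float64(1.0)), (np.float64(56.6), np.float64(1.0)), (np.float64(-40.9), np.float64(1.0))]
20 -64.6 146.2 [(np.float64(-55.5), np.float64(1.3)), (np.float64(-8.8), np.float64(1.1)), (np.float64(-24.1), np.float64(1.1)), (np.float64(-59.6), np.float64(1.1))]
40 -20.7 146.2 [(np.float64(32.6), np.float64(1.0)), (np.float64(-11.0), np.float64(1.0)), (np.float64(-19.2), np.float64(0.9)), (np.float64(23.7), np.float64(0.9))]
-62 -27.2 28.8 [58.4 60.  61.6]
-18 -38.9 56.2 [56.5 58.  59.4]
  yaw 0.3
28 -42.0 52.9 [56.5 58.  59.4]
  yaw -0.1
73 -49.9 45.8 [56.2 57.8 59.3]
  yaw -1.2
```

```bash
python3 -c "
from h import *
print(workorder.sign_off())"
```

```text
the job is handed in; nothing more can be done
None
```

The job is handed in: the jaw is in the track and all three pieces are closed up tight, flat and square against the fixed jaw, about 20 s in. The last depth check showed no gaps, and I touched nothing else.

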